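# Put the large dreidel away through the box's sprung flap

### The arm

A 6-joint arm with a two-finger parallel gripper is mounted at the origin on the work surface. World frame = base frame: x ahead of the robot, y to its left, z up, the work surface at z = 0. Lengths are in m, angles in rad, forces in N, time in s.
With the tool pointing down it reaches from about 0.4 to 0.825 m from the base axis. Payload 7 kg.
Tool frame: the origin (TCP) lies at the centre of the arm's flange, where the gripper is bolted on; the fingertips stand 178 mm ahead of it and the grasp point (between the pads) lies 159 mm ahead of it; z points along the fingers, y is the direction in which the jaws open and shut (so a half turn about z gives the same grasp; the last joint's range is limited). The gripper opens to 88 mm and grips with 3 to 60 N. Pads are 19 mm wide; open, the fingers measure 130 mm over their backs; the gripper's body (78 mm by 193 mm) begins 47 mm behind the grasp point.
Start: joints at [1.439, 0.359, 0.012, 0, -1.224, -0.288], TCP at [0.275, 0.616, 0.405] pointing down, gripper open.
Joint ranges: [-3.07, 3.07], [-1.43, 2.12], [-1.02, 1.25], [-3.03, 1.67], [-3.05, -0], [-3.03, 3.03]. Speed limits (rad/s): [2.39, 2.39, 3.01, 3.14, 3.14, 3.14].

### API

Orientations are given as [roll, pitch, yaw] about the fixed x, y, z axes, in that order (R = Rz(yaw) Ry(pitch) Rx(roll)).
In Python, from station import arm gives the robot as it stands.
- The arm moves only by the shell command python3 -m handwheel 'ROWS' [OPENING] [FORCE]. ROWS is JSON, a list of rows, each a list of 4 numbers: the shift along the world's x, y, z in cm, then the turn about the world's z in rad. In form: [[dx, dy, dz, yaw], ...]. A call has 1 to 20 rows; each row shifts and turns the commanded pose from where the row before left it; what a row does not reach is not made up. A row lasts 1/10 s, in which the tool goes at most 50 mm and 8.59 degrees, less where a joint would pass 70% of its speed; a pose out of reach is approached as far as the arm can. A call is refused whole if a number of a shift passes 5 or a number of a turn 0.15, either way. A call with a gripper value outside its range is refused whole. OPENING is the closure, from 0 (fully open) to 1 (shut), set as the call begins (- or left out, the last holds). The fingers move at their own pace and stop on an object; FORCE is the grip in N (left out, the last holds). Time passes only in rows, so rows that do not move let the fingers close. It gives the time, the measured TCP pose, the force and the opening at its end, in the units of the state.
- arm.get_state(): the state, without advancing time (a new reading comes with each control period).
- arm.grab_frame(name): name is "side" or "top" or "wrist"; returns a dict with "image" (400x640x3 uint8, red, green, blue), "depth" (400x640 float32, m along the optical axis (not along the pixel's ray), 0 where there is no reading), "vfov" (degrees; the focal length in pixels is half the picture's height over the tangent of half this angle, whatever the lens; pixels are square), "cx", "cy" (the principal point, pixels), "rvec" (rotation vector, rad) and "tvec" (3), from world to camera coordinates, as OpenCV has them. Camera axes: x right, y down, z forward; pixel columns grow to the right and rows downward; lengths in m; the calibration is good to about 2 mm. A picture is of the moment at which its call begins.
- arm.job_done(): hands the job in, once; it reports no verdict.
The state is a dict: "t": time; "q": joint angles; "qd": joint speeds; "joint_efforts": joint torques, N m; "eef_pos": TCP position; "ee_rot": TCP orientation; "force": force on the tool from outside, world axes, zero at the start; "moment": the same for the moment, N m; "width": finger opening in m.
Only numpy, scipy, OpenCV 4.12 (cv2) and the standard library are available. Lean on these libraries where they do the work, as an engineer would, in place of code of your own. Each camera call takes 0.05 s, during which the arm holds its last target.

### The job

The holiday is over: put the larger of the two dreidels away in the wooden box. Push it with the gripper down through the sprung flap in the top of the box, so that it drops inside and the flap closes behind it, and leave the smaller dreidel where it lies.

Things in the scene. Friction and masses are not known exactly. Their poses are not given: they have to be found in the camera images.
- large_dreidel: Larger blue plastic dreidel (spinning top), about 50 g, lying on a flat side on the marble. A 42 mm cube with a round stem (10 mm thick, 22 mm long) on one end and a blunt tapered tip (16 mm long) on the other: 80 mm overall. Origin at the centre of the cube, 21 mm above the marble. x runs level along the spin axis towards the stem; z is up at the start.
- small_dreidel: The smaller blue plastic dreidel, same shape: a 26 mm cube, 50 mm overall, lying on its side. Origin at the centre of the cube, 13 mm above the marble; x towards its stem. It lies 120 mm or more from the larger one (centre to centre) and may lie on either side of it.
- wooden_box: Fixed wooden box with a brass latch on its -x face: 200 mm along x, 200 along y, 170 tall, walls and top 8 mm. Origin: centre of the underside, z up. In its top is an opening, x -80 to +40 mm, y -70 to +70 mm (centre x -20, y 0), filled by a flat steel flap 3 mm below the top face. Under the top it is hollow over its full length and width, so there is room past the opening on the +x side.
- flap (a joint): Angle of the flap, hinged along the opening's edge at x = -80 mm (box frame): 0 closed and level, grows as the other edge swings down, stop at 1.4 rad. A light spring shuts it (0.035 N m starts it, 0.08 N m at 1.1 rad) and holds the dreidel's weight; it leans on fingers or dreidel in the opening. Let go with its top 10 mm or more below the box's top, the dreidel slides off; much higher it may jam.

How it is judged:
On the way:
1. the gripper, in touch with the larger dreidel, pushes it down so that the flap swings open (more than 0.3 rad) (value of joint flap above 0.3 rad and contact force between the fingers and large_dreidel above 0.3 N and horizontal distance between large_dreidel and wooden_box below 0.1 m), for 0.05 s.
At the end, for the whole second after the job is handed in: The larger dreidel lies at rest inside the wooden box (its centre within the box's walls and at least 50 mm below its top), the flap is closed (within 0.08 rad) and still, and the smaller dreidel is within 20 mm of where it lay (x of large_dreidel in the frame of wooden_box between -0.1 and 0.1 m and y of large_dreidel in the frame of wooden_box between -0.1 and 0.1 m and z of large_dreidel in the frame of wooden_box between 0 and 0.12 m and value of joint flap below 0.08 rad and velocity of joint flap below 0.1 rad/s and linear speed of large_dreidel below 0.05 m/s and distance of small_dreidel from where it was at the start of the episode below 0.02 m); the robot touches nothing.
It fails at once if the smaller dreidel is moved by more than 20 mm (distance of small_dreidel from where it was at the start of the episode above 0.02 m).
It also fails if it takes over 40 s, if anything falls off the work surface, if the arm or the gripper's body presses on something with over 40 N, if the wrist force passes 120 N, or if a joint passes its speed limit or range.

## Working session

There is one attempt and no reset: what is moved stays moved. The work goes in short steps, Python scripts to look and compute and a shell command to move; the robot and the scene stay as the last step left them, time stands still between calls to the robot, and variables do not carry over. Pictures are saved under pics/ and viewed, and the job is handed in when it is done.

```bash
mkdir -p pics; ls; cat > h.py <<'E'
import numpy as np, cv2
from station import arm
def snap(name,tag):
    f=arm.grab_frame(name); cv2.imwrite(f'pics/{tag}.png',f['image'][:,:,::-1]); np.savez(f'{tag}.npz',**f); return f
def load(tag): return dict(np.load(f'{tag}.npz'))
def cam(f):
    R=cv2.Rodrigues(np.array(f['rvec'],float))[0]; fl=200/np.tan(np.radians(float(f['vfov']))/2)
    return R,np.array(f['tvec'],float).ravel(),fl
def ray(f,u,v,z):
    R,t,fl=cam(f); d=R.T@np.array([(u-f['cx'])/fl,(v-f['cy'])/fl,1]); c=-R.T@t
    return c+d*(z-c[2])/d[2]
def cloud(f):
    R,t,fl=cam(f); D=f['depth']; v,u=np.mgrid[:400,:640]
    P=np.stack([(u-f['cx'])/fl*D,(v-f['cy'])/fl*D,D],-1)
    return (P-t)@R
E
python3 - <<'E'
from h import *
for n in ('top','side','wrist'):
    f=snap(n,n+'0'); print(n,f['vfov'],f['cx'],f['cy'],-cam(f)[0].T@cam(f)[1])
print(arm.get_state())
E
```

```text
pics
top 57.85015696726095 317.2949600572951 203.996819943498 [ 0.4435861  -0.0347067   1.12621881]
side 55.738089951639346 319.21370204000743 199.84795811482152 [0.27216026 0.54608804 0.70791721]
wrist 59.88110330548335 319.11031242838527 193.76165790062615 [0.33427244 0.58924869 0.38466558]
{'t': 0.15, 'q': array([ 1.43910924e+00,  3.59232105e-01,  1.12956232e-02, -2.25161118e-04,
       -1.22412634e+00, -2.88103298e-01]), 'qd': array([ 1.71699781e-04, -2.04753518e-03,  2.93504680e-03,  2.20057421e-03,
        2.96546115e-05,  2.06763727e-03]), 'joint_efforts': array([-2.40793896e-03, -5.83270240e+01,  2.93288845e+01,  7.00128525e+00,
        8.74092977e-03, -1.09195325e-04]), 'eef_pos': array([0.2750592 , 0.61626674, 0.40394823]), 'ee_rot': array([ 3.14031821e+00, -1.56911019e-04, -4.19866925e-01]), 'force': array([-0.35275924,  0.93023013, -0.09945494]), 'moment': array([-0.02062666,  0.02006165, -0.00532768]), 'width': 0.08752864836421541}
```

View pics/top0.png

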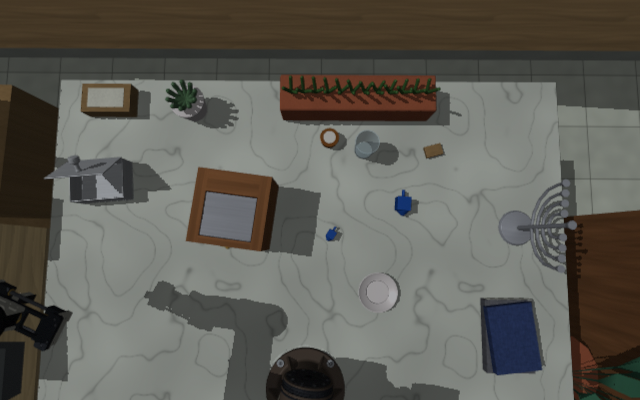

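View pics/side0.png

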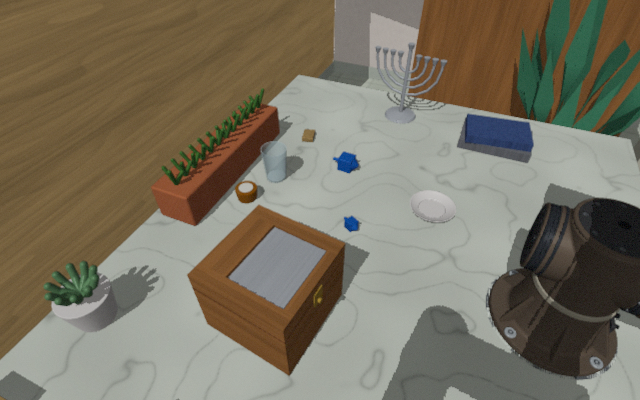

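View pics/wrist0.png

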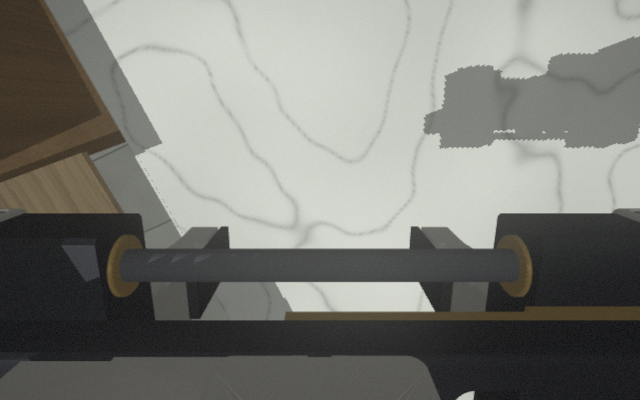

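The top view shows the large dreidel at about (403,204), the small one at (333,234), the box with its flap at (228,216), and the robot base at (305,378). The side view shows the large one at (346,162), the small one at (351,224), and the latch at (319,297) on the side facing the robot.

```bash
python3 - <<'E'
from h import *
for tag in('top0','side0'):
    f=load(tag); P=cloud(f); hsv=cv2.cvtColor(f['image'],cv2.COLOR_RGB2HSV)
    m=cv2.inRange(hsv,(100,150,60),(125,255,255))
    n,l,s,c=cv2.connectedComponentsWithStats(m)
    for i in range(1,n):
        if s[i,4]<40: continue
        p=P[l==i]; print(tag,s[i],c[i].round(1),'med',np.median(p,0).round(3),'zmax',np.percentile(p[:,2],95).round(3),'min',p.min(0).round(3),'max',p.max(0).round(3))
    # box top
    m=(abs(P[...,2]-.168)<.012)
    n,l,s,c=cv2.connectedComponentsWithStats(m.astype(np.uint8))
    for i in range(1,n):
        if s[i,4]<1500: continue
        q=P[l==i]; r=cv2.minAreaRect((q[:,:2]*1000).astype(np.float32)); print(tag,'box',s[i],r,cv2.boxPoints(r).round(0).tolist(),np.median(q[:,2]))
    im=f['image'][:,:,::-1]
    for k,(u,v) in enumerate([(403,204),(333,234)] if tag=='top0' else [(346,162),(351,224)]):
        cv2.imwrite(f'pics/c_{tag}_{k}.png',cv2.resize(im[v-25:v+25,u-25:u+25],None,fx=10,fy=10,interpolation=0))
E
```

```text
top0 [395 190  16  25 261] [402.6 203.6] med [ 0.545 -0.289  0.041] zmax 0.045 min [ 0.516 -0.312  0.006] max [ 0.589 -0.27   0.048]
top0 [326 227  10  14  80] [330.6 234.3] med [ 0.454 -0.073  0.026] zmax 0.03 min [ 0.436 -0.086  0.013] max [ 0.476 -0.058  0.032]
top0 box [ 186  166   87   85 5651] ((520.7660522460938, 202.42286682128906), (201.52883911132812, 200.3642578125), 82.403076171875) [[408.0, 116.0], [607.0, 89.0], [633.0, 289.0], [435.0, 316.0]] 0.16989827200533839
side0 [334 152  24  21 315] [346.4 162.2] med [ 0.544 -0.276  0.032] zmax 0.043 min [ 0.513 -0.31  -0.   ] max [ 0.587 -0.269  0.045]
side0 [344 217  14  15 152] [350.9 223.5] med [ 0.452 -0.066  0.023] zmax 0.027 min [ 0.435 -0.084  0.003] max [ 0.477 -0.057  0.028]
side0 box [   0    0  233  122 1880] ((1418.0692138671875, -494.2398681640625), (1137.411376953125, 16.526153564453125), 89.97177124023438) [[1410.0, -1063.0], [1426.0, -1063.0], [1427.0, 74.0], [1410.0, 74.0]] 0.1679579891793498
side0 box [  187   204   159   131 11027] ((519.0623779296875, 200.79803466796875), (202.6437530517578, 201.3440399169922), 82.38068389892578) [[406.0, 114.0], [605.0, 87.0], [632.0, 288.0], [433.0, 315.0]] 0.16887518978658073
```

```bash
python3 - <<'E'
from h import *
a=[cv2.imread(f'pics/c_{t}_0.png') for t in('top0','side0')]
cv2.imwrite('pics/cc.png',cv2.resize(np.hstack(a),(800,400)))
for tag in('top0','side0'):
    f=load(tag);P=cloud(f); hsv=cv2.cvtColor(f['image'],cv2.COLOR_RGB2HSV)
    m=cv2.inRange(hsv,(100,150,60),(125,255,255))>0
    q=P[m&(P[...,2]>.036)&(P[...,1]<-.2)&(P[...,1]>-.4)&(P[...,0]>.45)]
    r=cv2.minAreaRect((q[:,:2]*1000).astype(np.float32)); print(tag,r,len(q))
    q=P[m&(P[...,1]<-.2)&(P[...,1]>-.4)&(P[...,0]>.566)]; print('stem',np.median(q,0),len(q))
E
```

```text
top0 ((546.7499389648438, -291.0129699707031), (39.545650482177734, 45.60391616821289), 87.3643569946289) 196
stem [ 0.57207609 -0.29301757  0.03188523] 32
side0 ((544.9968872070312, -289.7643737792969), (38.75648880004883, 45.533905029296875), 87.23675537109375) 132
stem [ 0.56779429 -0.27760614  0.02341227] 24
```

View pics/cc.png

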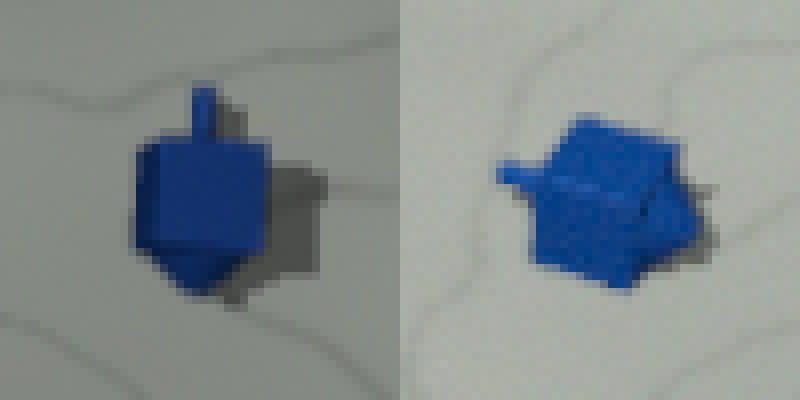

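Measured large dreidel: cube centre about (0.545, -0.290), yaw about -0.04, top at 0.043 (expected 0.042). Box: centre (0.520, 0.2015), yaw -0.134, top at 0.169 (expected 0.170), 201x200 mm. These agree with the given sizes, so I'm moving above the dreidel.

```bash
python3 -m handwheel '[[2.5,-4,0,0.02],[2.5,-4,0,0.02],[2.5,-4,0,0.02],[2.5,-4,0,0.02],[2.5,-4,0,0.02],[2.5,-4,0,0.02],[2.5,-4,0,0.02],[2.5,-4,0,0.02],[1.5,-4.5,0,0.02],[1.5,-4.5,0,0.02],[1,-4.5,0,0.02],[1,-4.5,0,0.02],[1,-4.5,0,0.02],[0,-4.5,0,0.02],[0,-4.5,0,0.02],[0,-4.5,0,0.02],[0,-4.5,0,0.02],[0,-4.5,0,0.02],[0,-4.5,0,0.02],[0,-4,0,0]]' 0 15
```

```text
t: 2.15
eef_pos: [0.5347, -0.2407, 0.4045]
ee_rot: [-3.142, 0.0, -0.04]
force: [0.4, -0.5, 0.6]
width: 0.0873
```

```bash
python3 -m handwheel '[[0.5,-2.5,-3,0],[0.5,-2.5,-4,0],[0,0,-3,0],[0,0,-2,0],[0,0,0,0],[0,0,0,0]]'; python3 - <<'E'
from h import *
f=snap('wrist','wrist1'); snap('top','top1'); snap('side','side1')
P=cloud(f); hsv=cv2.cvtColor(f['image'],cv2.COLOR_RGB2HSV)
m=cv2.inRange(hsv,(100,150,40),(125,255,255))>0
q=P[m&(P[...,2]>.036)&(P[...,2]<.05)]; print(len(q))
if len(q)>20: print(cv2.minAreaRect((q[:,:2]*1000).astype(np.float32)),q[:,2].mean())
print(arm.get_state()['eef_pos'])
E
```

```text
t: 2.75
eef_pos: [0.5454, -0.2887, 0.2849]
ee_rot: [3.141, 0.001, -0.039]
force: [-0.1, -0.0, -0.1]
width: 0.0877
356
((550.4144287109375, -287.7392883300781), (21.241661071777344, 43.413902282714844), 38.83357238769531) 0.04279673397573184
[ 0.54572691 -0.2885582   0.28643233]
```

View pics/wrist1.png

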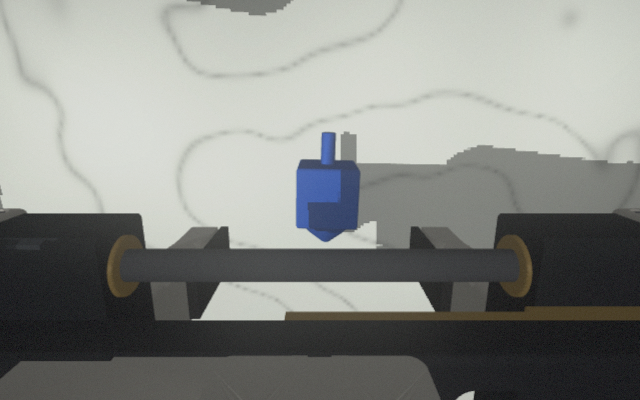

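The wrist view shows the dreidel between the fingers, stem up at (328,135), tip at (325,241), cube columns 297–359. I'll ray-cast these points before closing in.

```bash
python3 - <<'E'
from h import *
f=load('wrist1')
for n,u,v,z in(('stem',328,133,.026),('tip',325,241,.021),('fl',297,165,.042),('fr',359,165,.042),('rl',297,226,.042),('rr',359,226,.042)): print(n,ray(f,u,v,z).round(4))
E
```

```text
stem [ 0.5914 -0.2972  0.026 ]
tip [ 0.5107 -0.2923  0.021 ]
fl [ 0.5729 -0.2759  0.042 ]
fr [ 0.5713 -0.3163  0.042 ]
rl [ 0.531  -0.2735  0.042 ]
rr [ 0.5292 -0.3158  0.042 ]
```

```bash
python3 -m handwheel '[[0.2,-0.4,-2,-0.01],[0,0,-3,0],[0,0,-2.5,0],[0,0,-1.4,0],[0,0,0,0],[0,0,0,0]]'; python3 -m handwheel '[[0,0,0,0],[0,0,0,0],[0,0,0,0],[0,0,0,0],[0,0,0,0],[0,0,0,0]]' 1 20
```

```text
t: 3.5
eef_pos: [0.5478, -0.2927, 0.1968]
ee_rot: [3.141, -0.001, -0.049]
force: [0.4, 0.1, 1.1]
width: 0.0874
t: 4.1
eef_pos: [0.5471, -0.2926, 0.1957]
ee_rot: [3.142, -0.0, -0.05]
force: [1.0, -0.7, -0.1]
width: 0.0453
```

```bash
python3 -m handwheel '[[0,0,0,0],[0,0,0,0],[0,0,2,0],[0,0,4,0],[0,0,5,0],[0,0,5,0],[0,0,5,0],[0,0,0,0]]'; python3 - <<'E'
from h import *
snap('wrist','wrist2'); snap('side','side2')
a=np.hstack([cv2.imread(f'pics/{t}.png') for t in('wrist2','side2')]); cv2.imwrite('pics/l2.png',cv2.resize(a,(800,250)))
E
```

```text
t: 4.9
eef_pos: [0.5484, -0.2934, 0.4141]
ee_rot: [3.138, -0.012, -0.049]
force: [0.2, -0.1, -1.1]
width: 0.0415
```

View pics/l2.png

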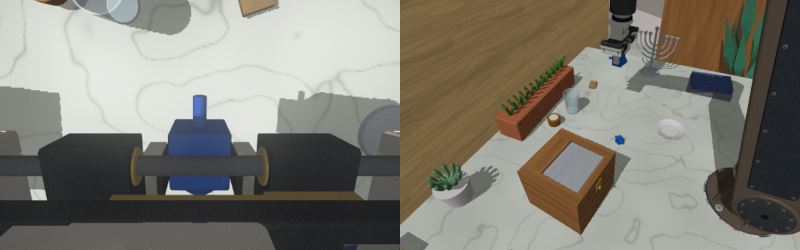

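```bash
python3 -m handwheel '[[0,2,0,0],[0,4,0,-0.01],[0,4,0,-0.01],[0,4,0,-0.01],[0,4,0,-0.01],[-0.5,4,0,-0.01],[-0.5,4,0,-0.01],[-0.5,4,0,-0.01],[-0.5,4,0,-0.01],[-0.5,4,0,-0.005],[-0.5,4,0,0],[-0.5,4,0,0],[-0.3,2,0,0],[0,1.6,0,0],[0,0,0,0],[0,0,0,0],[0,0,0,0]]'; python3 - <<'E'
from h import *
snap('wrist','wrist3'); f=snap('side','side3')
a=np.hstack([cv2.imread(f'pics/{t}.png') for t in('wrist3','side3')]); cv2.imwrite('pics/l3.png',cv2.resize(a,(800,250)))
P=cloud(f); hsv=cv2.cvtColor(f['image'],cv2.COLOR_RGB2HSV)
m=cv2.inRange(hsv,(100,150,40),(125,255,255))>0
q=P[m&(P[...,2]>.19)&(P[...,1]>.1)&(P[...,1]<.3)]
print(len(q), q.min(0),q.max(0),np.percentile(q,[5,50,95],axis=0))
print(arm.get_state()['eef_pos'],arm.get_state()['force'])
E
```

```text
t: 6.7
eef_pos: [0.5092, 0.2025, 0.4052]
ee_rot: [3.141, 0.001, -0.136]
force: [-0.5, -1.1, -0.3]
width: 0.0414
473 [0.47340481 0.18307569 0.21219641] [0.50705983 0.25545561 0.31209349] [[0.47715062 0.18955116 0.2178976 ]
 [0.49053961 0.21469104 0.24250415]
 [0.50108201 0.22567037 0.25260816]]
[0.50925841 0.20245047 0.40552773] [ 0.92327665 -0.05610335 -0.481367  ]
```

View pics/l3.png

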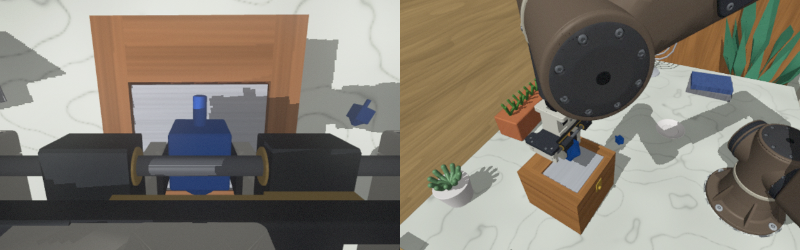

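View pics/side3.png

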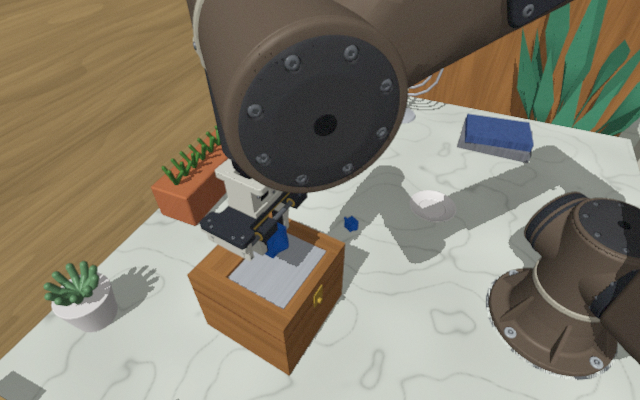

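```bash
python3 - <<'E'
from h import *
f=load('wrist3'); R=np.array([[np.cos(.134),-np.sin(.134)],[np.sin(.134),np.cos(.134)]])
for u,v,z in((317,134,.17),(206,134,.17),(428,134,.17),(320,152,.25-.009)):
    p=ray(f,u,v,z); print(p.round(4),(R@(p[:2]-[.52,.2015])).round(4))
E
```

```text
[0.5565 0.1966 0.17  ] [0.0368 0.    ]
[0.5658 0.2642 0.17  ] [0.037  0.0682]
[0.5472 0.1289 0.17  ] [ 0.0366 -0.0683]
[0.5546 0.1954 0.241 ] [ 0.0351 -0.0014]
```

```bash
python3 -m handwheel '[[-0.4,0,0,0],[0,0,-2,0],[0,0,-2,0],[0,0,-1,0],[0,0,-1,0],[0,0,-1,0],[0,0,-1,0],[0,0,0,0]]'; python3 - <<'E'
from h import *
snap('wrist','wrist4'); f=snap('side','side4')
E
```

```text
t: 7.6
eef_pos: [0.505, 0.2032, 0.3244]
ee_rot: [3.14, 0.001, -0.135]
force: [1.2, -1.0, 0.4]
width: 0.042
```

View pics/wrist4.png

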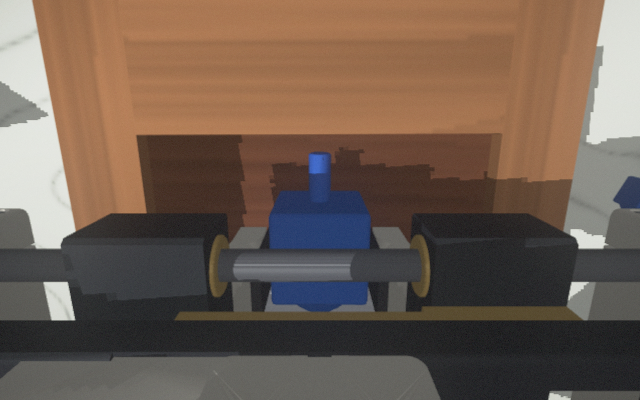

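View pics/side4.png

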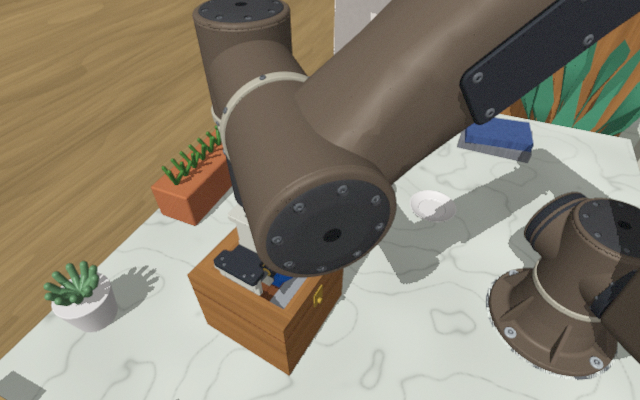

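The flap is pushed down and the stem end (320,155) is clear of the opening's edge at row 134. I'll continue down to TCP z of about 0.290, keeping the body above the box.

```bash
python3 -m handwheel '[[0,0,-1,0],[0,0,-1,0],[0,0,-1,0],[0,0,-0.4,0],[0,0,0,0],[0,0,0,0],[0,0,0,0]]'; python3 - <<'E'
from h import *
snap('wrist','wrist5')
E
```

```text
t: 8.4
eef_pos: [0.5053, 0.2034, 0.2919]
ee_rot: [-3.141, -0.0, -0.135]
force: [1.6, 0.1, -1.4]
width: 0.0421
```

View pics/wrist5.png

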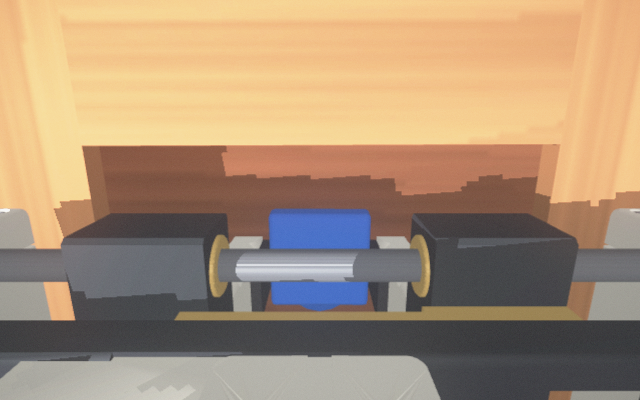

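```bash
python3 - <<'E'
from h import *
f=load('wrist5'); P=cloud(f)
for u,v in((320,200),(320,212),(320,220),(320,235),(320,245),(320,290),(320,300),(320,306),(320,313)): print(u,v,P[v,u].round(4),f['image'][v,u])
E
```

```text
320 200 [0.5315 0.1991 0.1325] [124  86  75]
320 212 [0.5274 0.1997 0.136 ] [ 71  91 159]
320 220 [0.5245 0.2001 0.1377] [ 77 112 200]
320 235 [0.5185 0.2009 0.139 ] [ 75 115 200]
320 245 [0.5147 0.2014 0.1403] [ 75 115 202]
320 290 [0.4937 0.2043 0.139 ] [ 73 113 201]
320 300 [0.4898 0.2048 0.1403] [ 76 113 198]
320 306 [0.4845 0.2055 0.1364] [ 69 100 171]
320 313 [0.5273 0.2    0.2076] [162 138  97]
```

```bash
python3 - <<'E'
from h import *
f=load('wrist5'); g=load('wrist4')
a=[cv2.resize(x['image'][130:330,220:420,::-1],(400,400)) for x in(g,f)]
cv2.imwrite('pics/z5.png',np.hstack(a))
P=cloud(f);Q=cloud(g)
for v in range(140,216,8): print(v,P[v,320].round(3),Q[v,320].round(3))
E
```

```text
140 [0.56  0.195 0.17 ] [0.552 0.196 0.131]
148 [0.553 0.196 0.132] [0.548 0.196 0.131]
156 [0.55  0.197 0.133] [0.548 0.196 0.156]
164 [0.546 0.197 0.132] [0.544 0.197 0.155]
172 [0.543 0.198 0.132] [0.541 0.197 0.156]
180 [0.54  0.198 0.131] [0.537 0.198 0.154]
188 [0.536 0.198 0.132] [0.534 0.198 0.157]
196 [0.533 0.199 0.132] [0.53  0.199 0.155]
204 [0.529 0.199 0.131] [0.527 0.199 0.158]
212 [0.527 0.2   0.136] [0.527 0.199 0.169]
```

View pics/z5.png

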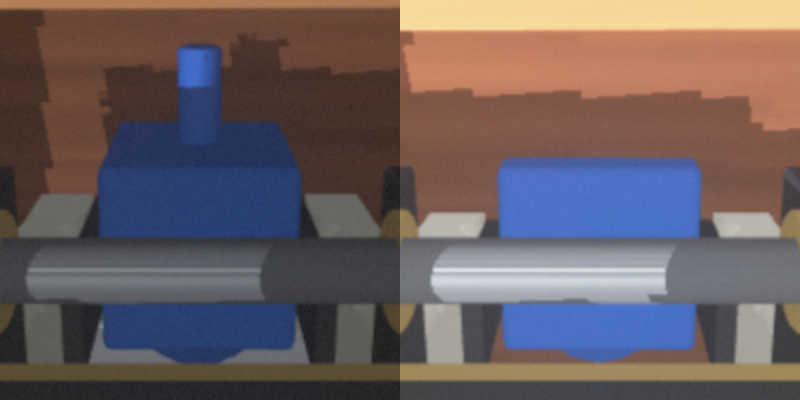

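The dreidel is still level, top at z 0.139, about 30 mm below the box top. A dark brown surface drawn at z 0.132 hides the stem, but there is no force from it, so it is only visual. Releasing with a partial opening.

```bash
python3 -m handwheel '[[0,0,0,0],[0,0,0,0],[0,0,0,0],[0,0,0,0],[0,0,0,0],[0,0,0,0],[0,0,0,0],[0,0,0,0]]' 0.3; python3 - <<'E'
from h import *
snap('wrist','wrist6')
E
```

```text
t: 9.25
eef_pos: [0.5051, 0.2034, 0.2917]
ee_rot: [3.142, 0.0, -0.135]
force: [0.4, 1.6, 0.6]
width: 0.0617
```

View pics/wrist6.png

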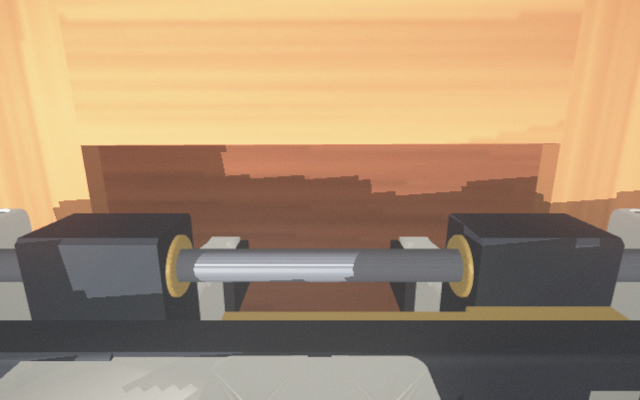

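The dreidel has dropped out of sight and no blue is left between the fingers. Withdrawing straight up.

```bash
python3 -m handwheel '[[0,0,1,0],[0,0,1,0],[0,0,2,0],[0,0,2,0],[0,0,3,0],[0,0,3,0],[0,0,3,0],[0,0,2,0],[0,0,0,0],[0,0,0,0],[0,0,0,0],[0,0,0,0],[0,0,0,0],[0,0,0,0],[0,0,0,0]]'; python3 - <<'E'
from h import *
snap('wrist','wrist7'); f=snap('side','side7'); P=cloud(f)
hsv=cv2.cvtColor(f['image'],cv2.COLOR_RGB2HSV); m=cv2.inRange(hsv,(100,150,60),(125,255,255))
n,l,s,c=cv2.connectedComponentsWithStats(m)
for i in range(1,n):
    if s[i,4]>40: print(s[i],c[i].round(1),np.median(P[l==i],0).round(3))
g=load('wrist7');Q=cloud(g)
a=np.hstack([cv2.imread(f'pics/{t}.png') for t in('wrist7','side7')]); cv2.imwrite('pics/l7.png',cv2.resize(a,(800,250)))
R=np.array([[np.cos(.134),-np.sin(.134)],[np.sin(.134),np.cos(.134)]])
for W,n in((P,'side'),(Q,'wrist')):
    b=(W[...,:2]-[.52,.2015])@R.T
    m=(b[...,0]>-.07)&(b[...,0]<.03)&(abs(b[...,1])<.06)&(W[...,2]<.175)&(W[...,2]>.05)
    q=W[m]; x=b[m][:,0]
    if len(q)>50: print(n,len(q),'z pct',np.percentile(q[:,2],[5,50,95]).round(4),'slope',np.polyfit(x,q[:,2],1).round(4))
E
```

```text
t: 10.8
eef_pos: [0.5052, 0.2034, 0.4614]
ee_rot: [3.141, 0.0, -0.135]
force: [-0.3, -0.3, -0.2]
width: 0.0613
[344 217  14  15 151] [350.8 223.5] [ 0.452 -0.067  0.023]
side 3146 z pct [0.1655 0.1671 0.1685] slope [-0.0006  0.167 ]
wrist 16831 z pct [0.1667 0.1678 0.1689] slope [1.000e-04 1.678e-01]
```

View pics/l7.png

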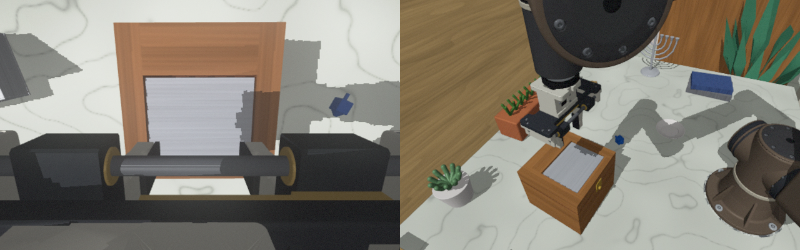

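The flap is closed: it is level at z 0.167 with a slope of about 0. The small dreidel is where it was, and the large one can no longer be seen outside. Handing in.

```bash
python3 -c "
from station import arm
print(arm.job_done())"
```

```text
the job is handed in; nothing more can be done
None
```

I gripped the larger dreidel, pushed it down through the flap until its top was about 30 mm below the box top, and let it go. I then withdrew and handed the job in at about 11 s.

**Last checks:**
- **Flap:** it is level at z ≈ 0.167 with a slope near 0, seen from two cameras, so it is closed.
- **Smaller dreidel:** it is within about 1 mm of where it started.
- **Larger dreidel:** it is no longer between the fingers, and the side view shows no other blue dreidel. I could not see it inside the closed box, so its rest there is inferred.
- **Robot:** it is clear of everything, with about 0 N on the tool.

**Not measured or in disagreement:**
- **Flap angle:** I did not measure it during the push; from the geometry it was about 0.9–1 rad.
- **Opening edge:** it measured about 3 mm off the nominal position, so I moved the dreidel 4 mm towards the hinge before going down.
- **Brown surface in the box:** the images showed one at z ≈ 0.132. The dreidel passed through it with no extra force, so I took it as only drawn.

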